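# Load the T plate and index the carrier to the inspection station

## Task

Lay the T-shaped steel plate flat in the T-shaped nest of the slide's carrier, its head at the leading end, away from the upright push plate. Then push the carrier along the rail until its roller clicks home in the next station's notch, without running past it. Leave the straight bar, the rings and the other things on the bench where they are.

Things in the scene. Friction and masses are not known exactly. Their poses are not given: they have to be found in the camera images.
- rail: Rail slide on the bench across the robot's front, 60 mm wide, 620 mm long, top of its guide at 22 mm. Fixed; place and yaw vary. Origin: middle of its underside, on the bench. y axis along the rail, +y the way the carrier is to travel; x away from the robot. A second, similar station is at its far end (y = 205 mm): not wanted.
- carrier (a joint): Position of the carrier along the rail, in m, growing towards the rail's +y; 0 puts the carrier's middle at rail y = -170 mm. The carrier slides freely with about 2 N of friction, weighs 0.7 kg and stays where left; 5 to 12 N push its roller over a station's lobe.
- nest (a point): Middle of the nest floor, 34 mm above the bench; axes as the rail's. Carrier: aluminium slab 80 mm (x) by 150 mm (y), 22 to 34 mm high. 10 mm high steel blocks on it form a T-shaped nest, 3 mm clear of the plate all round, the sides of the shank left open from y = -28 to +35 mm for fingers. A sprung roller stands out of the +x side at y = 0.
- nest_head (a point): Where the middle of the T's head belongs: on the nest floor, 45 mm to +y of nest, at the carrier's leading end. Blocks stand beside and beyond the head; two wide blocks beside the plate's tail stand at y = -58 to -28 mm of nest, and the upright push plate closes the tail end.
- push_face (a point): Middle of the outer (-y) face of the carrier's push plate: steel, 66 mm wide (x), 10 mm thick, from 22 to 64 mm above the bench; this point is 50 mm above the bench, 75 mm to -y of nest. Push here towards the rail's +y.
- station: The next station: dark steel block 50 by 60 mm at the rail's +x side, with two upright lobes (18 mm diameter, 40 mm high, 26 mm apart along y) and a low black sensor behind them. Fixed; its place along the rail varies. Origin: on the bench midway between the lobes, axes as the rail's. Home: nest at y = 0 (and x = -63 mm) in this frame.
- plate: T-shaped flat steel plate, 120 mm long, 14 mm thick, about 0.4 kg, lying flat. Shank 28 mm wide, 90 mm long (x = -60 to +30 mm); head 56 mm wide, 30 mm long (x = +30 to +60 mm). Origin: underside, middle of the length. x axis along the plate towards the head, z up. Centre of mass at x = +9 mm.
- plate_head (a point): Middle of the T plate's head, on the underside, at x = +45 mm of the plate.
- bar: Straight flat steel bar 120 by 28 by 14 mm lying flat, without a head; not wanted, leave it. Origin: middle of its underside.
- ring_mid: Steel ring, 64 mm outside, 38 mm inside, 14 mm high, lying between the plate and the bar; leave it. Origin: middle of its underside.
- ring_left: The same kind of ring, on the left; leave it.
- ring_left2: The same kind of ring, further left; leave it.
- ring_right: The same kind of ring, on the right; leave it.
- ring_far: The same kind of ring, beyond the rail; leave it.
- oil_jar: Jar 60 mm in diameter, 90 mm high, standing on the right; leave it.
- caliper: Caliper, 190 mm long, lying flat far on the left; leave it.
There are look-alikes about, which are no part of the job. Leave any brown or yellow look-alike of the plate alone.

How it is judged:
By the outcome, as a careful person would: the job done as asked, in the order asked, and still so for the second after the job is handed in, with the robot touching nothing.
It also fails if it takes over 58 s, if anything falls off the work surface, if the arm or the gripper's body presses on something with over 40 N, if the wrist force passes 120 N, or if a joint passes its speed limit or range.

## Robot

A 7-joint arm with a two-finger parallel gripper is mounted at the origin on the work surface. World frame = base frame: x ahead of the robot, y to its left, z up, the work surface at z = 0. Lengths are in mm, angles in rad, forces in N, time in s.
With the tool pointing down it reaches from about 400 to 850 mm from the base axis. Payload 6.9 kg.
Tool frame: the origin (TCP) lies between the finger pads; the fingertips stand 11 mm ahead of it and the grasp point (between the pads) lies 8 mm behind it; z points along the fingers, y is the line along which they close (so a half turn about z gives the same grasp; the last joint's range is limited). The gripper opens to 85 mm and grips with 20 to 120 N. Pads are 22 mm wide; open, the fingers measure 114 mm over their backs; the gripper's body (76 mm by 85 mm) begins 54 mm behind the grasp point. The pads swing forward as they close: fully open they stand 13 mm farther back than shut.
Start: joints at [-1.02, 0.507, -0.238, 1.5, 0.126, 1.149, -0.155], TCP at [268.94, 564.166, 242.275] pointing down, gripper open.
Joint ranges: [-3.08, 3.08], [-0.24, 2.05], [-1.43, 1.35], [0, 2.5], [-1.52, 4.66], [0.17, 1.96], [-2.89, 2.89]. Speed limits (rad/s): [2.39, 2.39, 3.14, 3.14, 3.14, 3.14, 3.14].

## Interface

Orientations are given as a 3x3 rotation matrix whose columns are the frame's x, y, z axes.
In Python, from station import ctrl gives the robot as it stands. Calls block until the motion is done:
- ctrl.move_ptp(position, orientation): joint-space move of the TCP to a pose.
- ctrl.line_to(position, speed=150, rotation=None, f_stop=None): straight line of the TCP; rotation=None keeps the orientation; speed is the mean speed in mm/s. With f_stop (N) it stops when the force on the tool has changed by that much, and returns True; else False.
- ctrl.set_joints(angles): joint-space move.
- ctrl.gripper_to(opening): finger opening in mm; the grip force is fixed at half the most; returns when the fingers have stopped.
- ctrl.wait(seconds).
- ctrl.ik(position, orientation): joint angles nearest the present ones, or None.
- ctrl.observe(): the state.
- ctrl.snapshot(name): name is "scene" or "top" or "wrist"; returns a dict with "image" (420x560x3 uint8, red, green, blue), "z_map" (420x560 float32, mm along the optical axis (not along the pixel's ray), 0 where there is no reading), "vfov" (degrees; the focal length in pixels is half the picture's height over the tangent of half this angle, whatever the lens; pixels are square), "cx", "cy" (the principal point, pixels), "rvec" (rotation vector, rad) and "tvec" (3), from world to camera coordinates, as OpenCV has them. Camera axes: x right, y down, z forward; pixel columns grow to the right and rows downward; lengths in mm; the calibration is good to about 2 mm. A picture is of the moment at which its call begins.
A pose or a line that the arm cannot do raises ctrl.MotionError and nothing moves.
- ctrl.job_done(): hands the job in; it is judged then, once.
The state is a dict: "time_s": time; "joint_positions": joint angles; "dq": joint speeds; "joint_torque": joint torques, N m; "position": TCP position; "orientation": TCP orientation; "ft_force": force on the tool from outside, world axes, zero at the start; "wrist_torque": the same for the moment, N m; "width": finger opening in mm; "grip_force": force on a finger pad.
Only numpy, scipy, OpenCV 4.12 (cv2) and the standard library are available. Lean on these libraries where they do the work, as an engineer would, in place of code of your own. Each camera call takes 0.05 s, during which the arm holds its last target. There are 200 camera calls.

## Working session

There is one attempt and no reset: what is moved stays moved. The work goes in short steps, each a Python script; the robot and the scene stay as the last script left them, time stands still between calls to the robot, and variables do not carry over. Pictures are saved under pics/ and viewed, at most 10 in all, crops included, and the job is handed in when it is done.

```bash
ls; mkdir -p pics; cat > h.py <<'E'
import numpy as np, cv2
from station import ctrl
def snap(n,f):
    s=ctrl.snapshot(n); cv2.imwrite(f'pics/{f}.png',s['image'][:,:,::-1]); np.save(f'pics/{f}.npy',s,allow_pickle=True); return s
def load(f): return np.load(f'pics/{f}.npy',allow_pickle=True).item()
def cam(s):
    R=cv2.Rodrigues(np.array(s['rvec'],float))[0]; t=np.array(s['tvec'],float).ravel()
    f=s['image'].shape[0]/2/np.tan(np.radians(s['vfov'])/2); return R,t,f
def ray(s,u,v):
    R,t,f=cam(s); return -R.T@t, R.T@np.array([(u-s['cx'])/f,(v-s['cy'])/f,1])
def onz(s,u,v,z):
    c,d=ray(s,u,v); return c+d*(z-c[2])/d[2]
def dep(s,u,v):
    c,d=ray(s,u,v); return c+d*s['z_map'][int(round(v)),int(round(u))]
def proj(s,p):
    R,t,f=cam(s); q=R@np.array(p)+t; return q[:2]/q[2]*f+[s['cx'],s['cy']]
def cloud(s):
    R,t,f=cam(s); z=s['z_map']; v,u=np.mgrid[:z.shape[0],:z.shape[1]]
    P=np.stack([(u-s['cx'])/f*z,(v-s['cy'])/f*z,z],-1)-t
    W=P@R; W[z==0]=np.nan; return W
E
python3 - <<'E'
from h import *
for n in ("top","scene"):
    s=snap(n,n); R,t,f=cam(s); print(n,-R.T@t,R[2],f)
    W=cloud(s); print(np.nanmin(W,(0,1)),np.nanmax(W,(0,1)))
s=load('top');cv2.imwrite('pics/topb.png',cv2.resize(s['image'][:,:,::-1],(800,600),interpolation=cv2.INTER_CUBIC))
s=load('scene');cv2.imwrite('pics/sceneb.png',cv2.resize(s['image'][:,:,::-1],(800,600),interpolation=cv2.INTER_CUBIC))
E
```

```text
pics
top [ 396.3146742    23.93734349 1198.03404347] [ 0.12577781 -0.01787695 -0.99189735] 408.6839013974832
[  -64.11351626 -1415.81585611  -768.60448025] [1309.60589607 1389.05230488  736.48260346]
scene [1283.20952118  312.34956384 1064.42868123] [-0.59338603 -0.24558152 -0.76653946] 470.818238037825
[-1780.55869577 -1869.29060293  -775.29479912] [1175.099174    928.97042268  649.21575214]
```

View pics/topb.png

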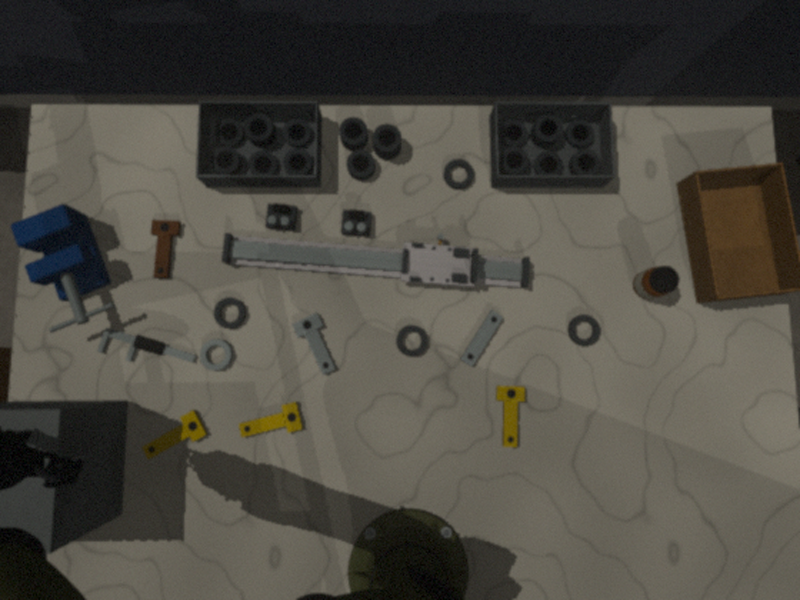

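View pics/sceneb.png

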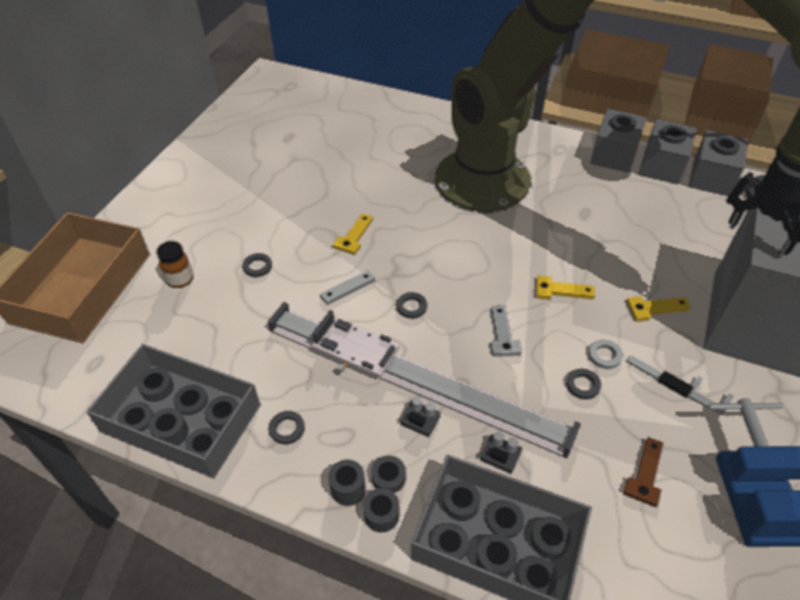

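The top view shows the grey T plate with its head at about (310,323) and tail at (328,370). The carrier is at (440,265), with the push plate on its right side at about (473,266). The near station is at (356,222) and the far one at (282,217). Next I'll take wrist pictures over the plate, the carrier and the station.

```bash
python3 - <<'E'
from h import *
s=load('top')
k=.7
for n,u,v,z in [('head',310,323,14),('tail',328,370,14),('carr',440,265,44),('stn',356,222,40),('push',473,266,60)]:
    print(n,onz(s,u*k,v*k,z).round(),dep(s,u*k,v*k).round())
o=ctrl.observe();print(o['time_s'],np.round(o['orientation'],2),o['ft_force'])
w=snap('wrist','w0');R,t,f=cam(w);O=np.array(o['orientation'])
print('cam in tool',O.T@(-R.T@t-o['position']),'axis',O.T@R[2],O.T@R[0],f)
E
```

```text
head [481. 195.  14.] [482. 196.  12.]
tail [387. 158.  14.] [387. 158.  14.]
carr [595. -67.  44.] [596. -68.  34.]
stn [684. 102.  40.] [689. 103.  20.]
push [ 590. -132.   60.] [ 589. -131.   66.]
0.1 [[-0.9   0.43 -0.  ]
 [ 0.43  0.9  -0.  ]
 [ 0.   -0.   -1.  ]] [-0.46428182  0.38971722  0.63062604]
cam in tool [  69.69382684   -0.70118185 -131.49029571] axis [-2.72467033e-01  3.40121573e-04  9.62165059e-01] [-3.57326122e-04  9.99999833e-01 -4.54684049e-04] 376.24039814112103
```

```bash
cat >> h.py <<'E'
def Rz(yaw): # tool down, tool x at yaw (world)
    c,s=np.cos(yaw),np.sin(yaw); return np.array([[c,s,0],[s,-c,0],[0,0,-1.]])
E
python3 - <<'E'
from h import *
for a in (0,180):
    for n,p,y in [('plate',[438,178,14],21),('nest',[595,-67,60],85),('push',[585,-190,50],85),('pushend',[610,15,50],85)]:
        q=ctrl.ik(p,Rz(np.radians(y+a))); print(a,n,None if q is None else np.round(q,2))
E
```

```text
0 plate [-0.57  0.62  0.2   2.16 -0.31  0.39 -1.32]
0 nest [-0.07  0.67  0.23  1.79 -0.22  0.71  0.19]
0 push [ 0.14  0.7   0.22  1.75 -0.22  0.71  0.39]
0 pushend [-0.18  0.69  0.19  1.76 -0.19  0.7   0.02]
180 plate [-0.25  0.62 -0.28  2.15  0.41  0.42  1.08]
180 nest [ 0.42  0.71 -0.58  1.78  0.52  0.8   2.64]
180 push [ 0.6   0.74 -0.54  1.74  0.51  0.8   2.87]
180 pushend [ 0.29  0.75 -0.6   1.76  0.56  0.81  2.48]
```

```bash
python3 - <<'E'
from h import *
a=np.radians(85)
ctrl.move_ptp([600,50,220],Rz(a)); s1=snap('wrist','n1')
ctrl.move_ptp([590,-30,220],Rz(a)); s2=snap('wrist','n2')
a=np.radians(21)
ctrl.move_ptp([440,178,190],Rz(a)); snap('wrist','p1')
ctrl.line_to([415,168,140],200); snap('wrist','p2')
print(ctrl.observe()['time_s'])
for n in ('n1','n2','p1','p2'):
    im=load(n)['image'][:,:,::-1]; 
    im=np.clip(im.astype(float)*1.4,0,255).astype(np.uint8)
    cv2.imwrite(f'pics/{n}b.png',cv2.resize(im,(800,600),interpolation=cv2.INTER_CUBIC))
E
```

```text
4.675
```

View pics/n1b.png

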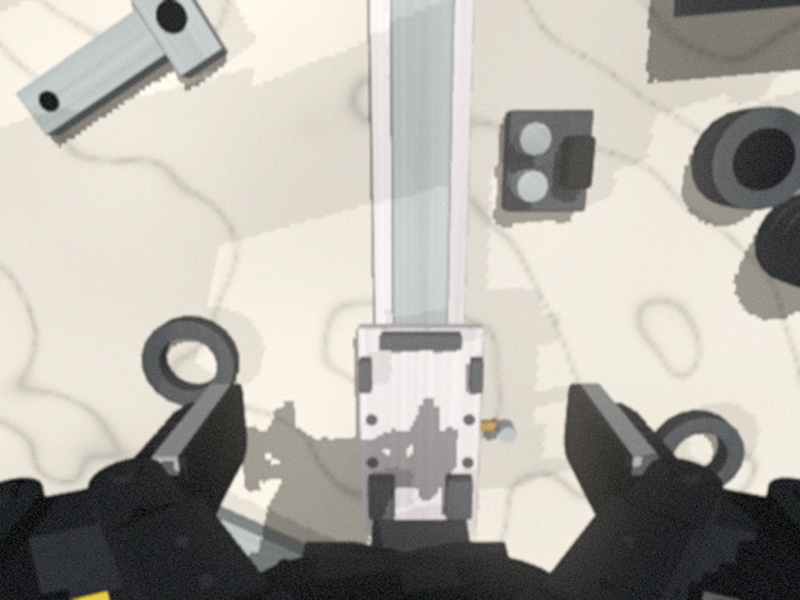

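View pics/n2b.png

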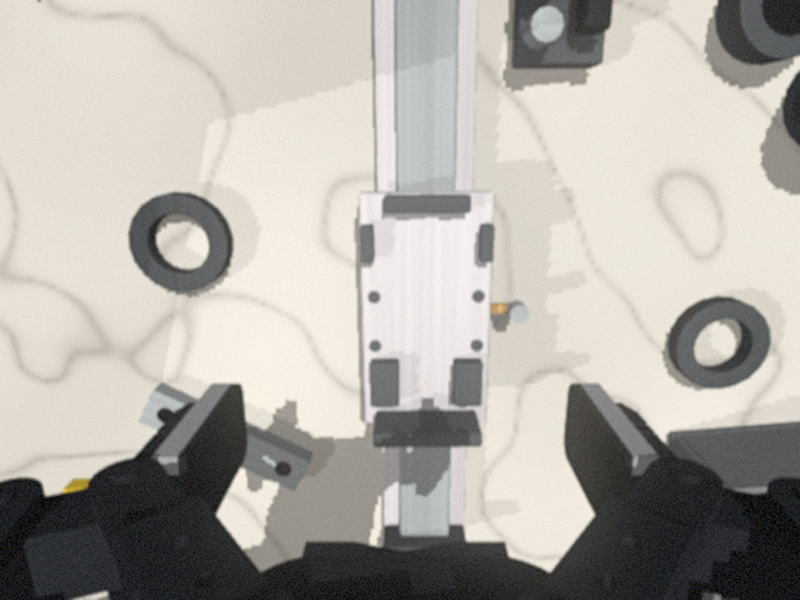

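View pics/p1b.png

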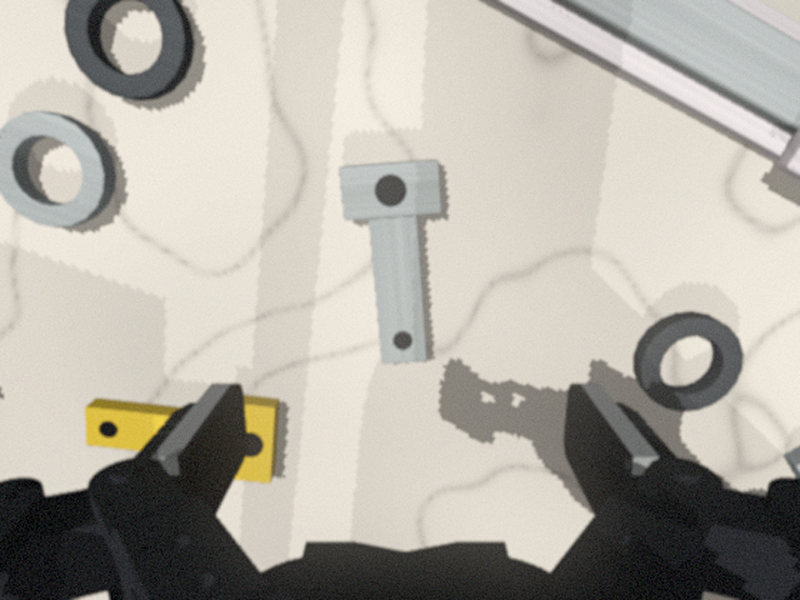

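View pics/p2b.png

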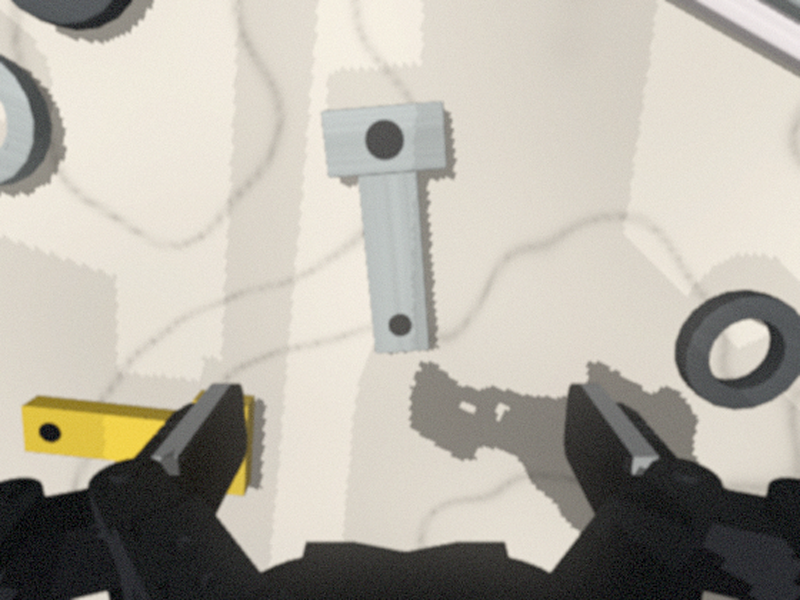

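The pictures give me these pixel positions in the 800×600 enlargements:
- **Plate holes:** p1 (390,190) and (402,340); p2 (384,140) and (400,325).
- **Roller top:** n1 (507,435) and n2 (519,312).
- **Lobe tops:** n1 (536,138) and (532,186).
- **Carrier screws:** n2 (374,297), (478,297), (375,346) and (477,346).

Now I'll turn them into positions and check heights by triangulation.

```bash
python3 - <<'E'
from h import *
k=.7
def tri(a,pa,b,pb):
    (c1,d1),(c2,d2)=ray(a,*np.multiply(pa,k)),ray(b,*np.multiply(pb,k))
    A=np.stack([d1,-d2],1); x=np.linalg.lstsq(A,c2-c1,rcond=None)[0]
    p,q=c1+x[0]*d1,c2+x[1]*d2; return ((p+q)/2).round(1),np.linalg.norm(p-q).round(1)
p1,p2,n1,n2=[load(n) for n in('p1','p2','n1','n2')]
print('headhole',tri(p1,(390,190),p2,(384,140)),'tailhole',tri(p1,(402,340),p2,(400,325)))
print('roller',tri(n1,(507,435),n2,(519,312)))
for u in((372,420),(469,420)): pass
print('screws',tri(n1,(371.5,420),n2,(374,297)),tri(n1,(469,420),n2,(478,297)),tri(n1,(373,463),n2,(375,346)),tri(n1,(467.5,463),n2,(477,346)))
print('lobe near',tri(n1,(532,186),n2,(547,24)))
for n,s in(('p1',p1),('p2',p2)):
    W=cloud(s); m=(np.hypot(W[...,0]-438,W[...,1]-178)<85)&(W[...,2]>8)&(W[...,2]<25)
    l,lab,st,_=cv2.connectedComponentsWithStats(m.astype(np.uint8)); i=1+st[1:,4].argmax(); P=W[lab==i]
    # even out: area centroid via world grid
    c=P.mean(0); ev,V=np.linalg.eigh(np.cov((P-c)[:,:2].T)); a=V[:,1]; a=a*np.sign(a[0])
    lo=(P[:,:2]-c[:2])@a; sp=np.percentile(lo,[0.5,99.5])
    print(n,len(P),'c',c.round(1),'yaw',np.degrees(np.arctan2(a[1],a[0])).round(2),'span',sp.round(1),
      'edges head/tail',onz(s,*np.multiply([(389,164),(382,107)][n=='p2'],k),14).round(1),onz(s,*np.multiply([(405,360.5),(401.5,350)][n=='p2'],k),14).round(1))
for z,(u,v) in [(40,(536,138)),(40,(532,186))]: print('lobe',onz(n1,u*k,v*k,z).round(1),dep(n1,u*k,v*k).round(1))
L=[onz(n1,u*k,v*k,22) for u,v in[(371,0),(375,322),(472,0),(466,322)]]
for i in(0,2): d=L[i]-L[i+1]; print('rail edge',L[i].round(1),L[i+1].round(1),np.degrees(np.arctan2(d[1],d[0])).round(2))
for a,b in [((360,193),(494,192)),((383,204),(470,204)),((374,411),(481,411)),((372.5,382),(454,382))]:
    pass
z=34;print('slab corners',[onz(n2,u*k,v*k,z).round(1) for u,v in[(360,193),(494,192)]])
print('push plate top outer edge? z64',[onz(n2,u*k,v*k,64).round(1) for u,v in[(374,411),(481,411),(374,444),(481,444)]],dep(n2,427*k,425*k).round(1),dep(n2,427*k,415*k).round(1),dep(n2,427*k,440*k).round(1))
print('floor',dep(n2,427*k,300*k).round(1),dep(n2,427*k,204*k).round(1),dep(n2,384*k,382*k).round(1))
E
```

```text
headhole (array([478.1, 201.9,  11.1]), np.float64(0.0)) tailhole (array([393. , 161.9,   2.6]), np.float64(0.3))
roller (array([655.9, -66.6,  38.2]), np.float64(0.0))
screws (array([568.4, -50.2,  34.7]), np.float64(0.1)) (array([632. , -56.3,  33.5]), np.float64(0.1)) (array([565.9, -82.1,  34.7]), np.float64(0.6)) (array([629.5, -88.3,  33.6]), np.float64(0.2))
lobe near (array([675.4,  91.9,  39.1]), np.float64(0.3))
p1 5980 c [448.7 187.8  14. ] yaw 25.3 span [-71.3  47.3] edges head/tail [491.4 207.5  14. ] [385.  156.9  14. ]
p2 8982 c [449.3 188.   14. ] yaw 25.28 span [-71.9  46.5] edges head/tail [491.2 207.6  14. ] [384.4 157.5  14. ]
lobe [677.8 118.   40. ] [677.6 118.   40.9]
lobe [675.  92.  40.] [674.7  92.1  41.6]
rail edge [592.8 198.7  22. ] [576.3  12.6  22. ] 84.95
rail edge [648.2 193.9  22. ] [634.9   7.7  22. ] 85.89
slab corners [array([566.8,  12.9,  34. ]), array([644.5,   6.5,  34. ])]
push plate top outer edge? z64 [array([ 563.5, -111.8,   64. ]), array([ 626.5, -117.5,   64. ]), array([ 561.2, -133.7,   64. ]), array([ 625.4, -139.5,   64. ])] [ 594.  -129.1   54.6] [ 594.4 -130.6   39.2] [ 593.2 -134.4   63.1]
floor [600.6 -55.6  32.7] [604.8   4.2  44.2] [ 569.6 -103.    43.8]
```

```bash
python3 - <<'E'
from h import *
for n in('n1','n2'):
    s=load(n);W=cloud(s); y=np.radians(85.2); Y=np.array([np.cos(y),np.sin(y)]);X=np.array([Y[1],-Y[0]])
    q=(W[...,:2]-[599.2,-63.5]); rx=q@X; ry=q@Y; z=W[...,2]
    near=(abs(rx)<48)&(abs(ry)<90)
    m=(near&(z>40.5)&(z<48)).astype(np.uint8)
    N,lab,st,_=cv2.connectedComponentsWithStats(m)
    for i in range(1,N):
        if st[i,4]>60:
            a,b=rx[lab==i],ry[lab==i]; print(n,st[i,4],'x',np.percentile(a,[2,98]).round(1),'y',np.percentile(b,[2,98]).round(1),z[lab==i].mean().round(1))
    m=near&(z>58); 
    if m.sum()>50: print(n,'push',np.percentile(rx[m],[2,98]).round(1),np.percentile(ry[m],[2,98]).round(1))
    m=near&(z>29)&(z<38); print(n,'slab',np.percentile(rx[m],[.5,99.5]).round(1),np.percentile(ry[m],[.5,99.5]).round(1),z[m].mean())
    # edge yaw from slab side edges: per-ry-bin extremes
    for f,lbl in((np.nanmin,'left'),(np.nanmax,'right')):
        bb=np.arange(-25,35,5); e=[f(rx[m&(abs(ry-b)<2.5)]) for b in bb]; print(lbl,np.round(e,1),'slope deg',np.degrees(np.polyfit(bb,e,1)[0]).round(2))
E
```

```text
n1 678 x [-24.1  23.8] y [62.9 72.6] 43.6
n1 211 x [-38.8 -31.4] y [34.4 55.5] 43.7
n1 221 x [30.8 38.5] y [34.3 55.6] 43.6
n1 537 x [-34.4 -17.1] y [-57.8 -29.2] 43.6
n1 539 x [17.2 34.3] y [-58.3 -29.3] 43.6
n1 366 x [-31.7  31.3] y [-67.8 -65.7] 44.2
n1 push [-27.4  10.4] [-67.5 -65.3]
n1 slab [-39.6  39.3] [-71.2  73.6] 33.903407801100506
left [-39.4 -39.2 -39.2 -40.1 -39.9 -39.8 -39.7 -39.5 -39.3 -39.3 -40.1 -40. ] slope deg -0.43
right [40.  39.8 39.6 39.2 39.2 39.  39.9 39.7 39.3 39.2 39.  38.7] slope deg -0.87
n2 789 x [-23.7  23.6] y [62.7 72.5] 43.8
n2 262 x [-38.9 -31.2] y [34.  55.4] 43.6
n2 257 x [30.8 38.4] y [34.4 55.2] 43.7
n2 633 x [-34.4 -17.2] y [-57.9 -29.5] 43.7
n2 643 x [17.  34.3] y [-58.2 -29.5] 43.8
n2 286 x [-31.3  31.3] y [-67.3 -65.8] 44.3
n2 push [-46.1  46.5] [-68.6  48.8]
n2 slab [-39.6  39.3] [-70.7  73.2] 33.952858318820766
left [-40.  -39.8 -39.6 -39.4 -39.3 -40.1 -40.  -39.8 -39.6 -39.5 -39.3 -40.1] slope deg 0.05
right [39.1 40.  39.8 39.4 39.2 39.  40.  39.7 39.5 39.1 39.9 39.9] slope deg 0.28
```

The blocks match the given sizes: tail blocks at −58…−29, slab ±40, block tops at 44, lobes at x = 63. I put the nest at (599.1,−64.1), yaw 85.2°, and home 175 mm further on. The plate origin is at (437.8,182.6), yaw 25.3°, with its top at z = 14. I'll grasp it and hover over the nest.

```bash
python3 - <<'E'
from h import *
a=np.radians(25.3)
ctrl.move_ptp([442.3,184.7,60],Rz(a))
print(ctrl.line_to([442.3,184.7,13],80,f_stop=15), ctrl.observe()['position'])
ctrl.gripper_to(20)
o=ctrl.observe();print(o['width'],o['grip_force'],o['ft_force'])
ctrl.line_to([442.3,184.7,110],120)
b=np.radians(85.2);N=np.array([599.1,-64.1]);Y=np.array([np.cos(b),np.sin(b)])
t=N+5*Y
ctrl.move_ptp([*t,110],Rz(b)); ctrl.wait(.3)
s=snap('wrist','g1'); o=ctrl.observe();print(o['width'],o['ft_force'],o['position'],o['time_s'])
im=np.clip(s['image'][:,:,::-1]*1.4,0,255).astype(np.uint8)
cv2.imwrite('pics/g1b.png',cv2.resize(im,(800,600),interpolation=cv2.INTER_CUBIC))
E
```

```text
False [442.54828221 184.71852651  13.49844807]
26.347046923992593 59.47737157344818 [-1.23244913 -0.73601475  7.01128138]
26.10084303738789 [-0.39961932 -0.16224104 -3.81506793] [599.49973189 -58.21561284 110.10598292] 8.8917
```

View pics/g1b.png

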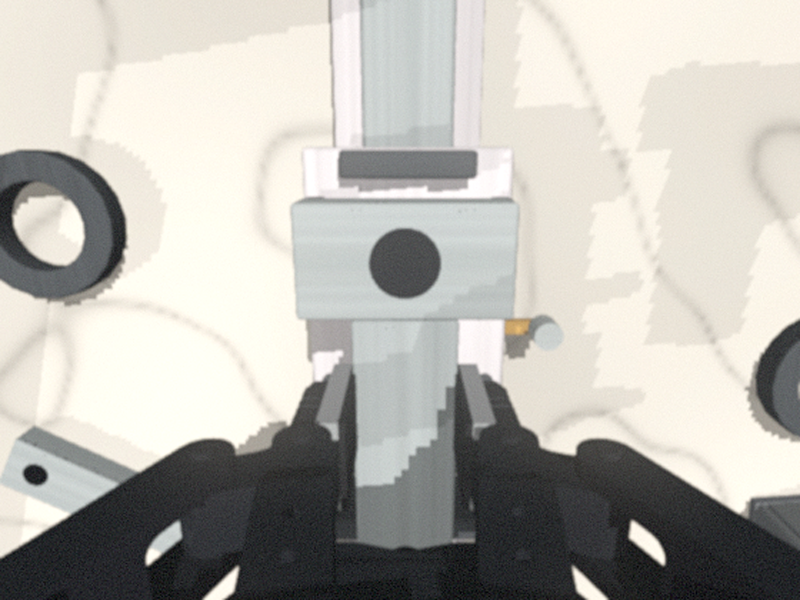

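The plate is held square, with head corners at (292,203), (518,200), (516,318) and (297,319). I'll measure the head's pose in the hand before lowering.

```bash
python3 - <<'E'
from h import *
s=load('g1');W=cloud(s);b=np.radians(85.2);Y=np.array([np.cos(b),np.sin(b)]);X=np.array([Y[1],-Y[0]])
q=W[...,:2]-[599.1,-64.1];rx=q@X;ry=q@Y;z=W[...,2]
m=(z>85)&(z<140)&(ry>33)&(ry<75)&(abs(rx)<45)
A=np.c_[rx[m],ry[m],np.ones(m.sum())];print('plane',np.linalg.lstsq(A,z[m],rcond=None)[0].round(3),z[m].mean())
print('head x',np.percentile(rx[m],[1,99]).round(1),'y max',np.percentile(ry[m],[1,99,99.8]).round(1))
P=[onz(s,u*.7,v*.7,z[m].mean()) for u,v in[(292,203),(518,200),(516,318),(297,319)]]
for p in P: d=p[:2]-[599.1,-64.1];print((d@X).round(1),(d@Y).round(1))
d=P[1]-P[0];print('yaw',90+np.degrees(np.arctan2(d[1],d[0])))
print('hole',[(onz(s,405*.7,263*.7,z[m].mean())[:2]-[599.1,-64.1])@v for v in(X,Y)])
# front block as reference in this picture
f=(z>41)&(z<48)&(ry>58)&(ry<80)&(abs(rx)<30);print('front blk',np.percentile(rx[f],[2,98]).round(1),np.percentile(ry[f],[2,98]).round(1))
E
```

```text
plane [-0.00000e+00 -5.20000e-02  1.12705e+02] 110.19886884601345
head x [-28.3  26.2] y max [33.3 61.5 61.6]
-28.3 61.4
26.3 62.2
27.6 32.2
-28.7 31.9
yaw 86.02124419758132
hole [np.float64(-0.9618365743645891), np.float64(46.626611128276956)]
front blk [-23.8  23.6] [63.3 72.8]
```

The head droops 3°, and it sits 0.9 mm to −x and about 1.5 mm too far forward. I'll correct the tilt and the offset, then lower with force monitoring.

```bash
python3 - <<'E'
from h import *
b=np.radians(85.2);Y=np.array([np.cos(b),np.sin(b),0]);X=np.array([Y[1],-Y[0],0])
R=cv2.Rodrigues(X*0.05)[0]@Rz(b)
o=ctrl.observe(); p0=np.array(o['position']); print('cmd err',(p0-[599.1,-64.1,110]-5*Y).round(2))
t=np.array([599.1,-64.1,0])+5*Y+0.8*X-2.0*Y   # same command frame as before
t[2]=62
ctrl.line_to(t,80,rotation=R); ctrl.wait(.3)
s=snap('wrist','g2');W=cloud(s);q=W[...,:2]-[599.1,-64.1];rx=q@X[:2];ry=q@Y[:2];z=W[...,2]
zt=62-11.4+14
m=(z>zt-6)&(z<zt+8)&(ry>33)&(ry<68)&(abs(rx)<45)
A=np.c_[rx[m],ry[m],np.ones(m.sum())];print('plane',np.linalg.lstsq(A,z[m],rcond=None)[0].round(3))
print('head x',np.percentile(rx[m],[.5,99.5]).round(1),'ymax',np.percentile(ry[m],[99,99.8]).round(1))
f=(z>41)&(z<47)&(ry>58)&(ry<80)&(abs(rx)<30);print('front blk',np.percentile(rx[f],[2,98]).round(1),np.percentile(ry[f],[2,98]).round(1))
print(ctrl.observe()['position']-t,ctrl.observe()['time_s'])
im=np.clip(s['image'][:,:,::-1]*1.4,0,255).astype(np.uint8)
cv2.imwrite('pics/g2b.png',cv2.resize(im,(800,600),interpolation=cv2.INTER_CUBIC))
E
```

```text
cmd err [-0.02  0.9   0.11]
plane [0.0000e+00 2.3000e-02 6.3852e+01]
head x [-27.4  27.7] ymax [58.6 58.8]
front blk [-23.8  23.7] [63.6 72.8]
[0.16769521 0.18640244 0.35930737] 9.9917
```

View pics/g2b.png

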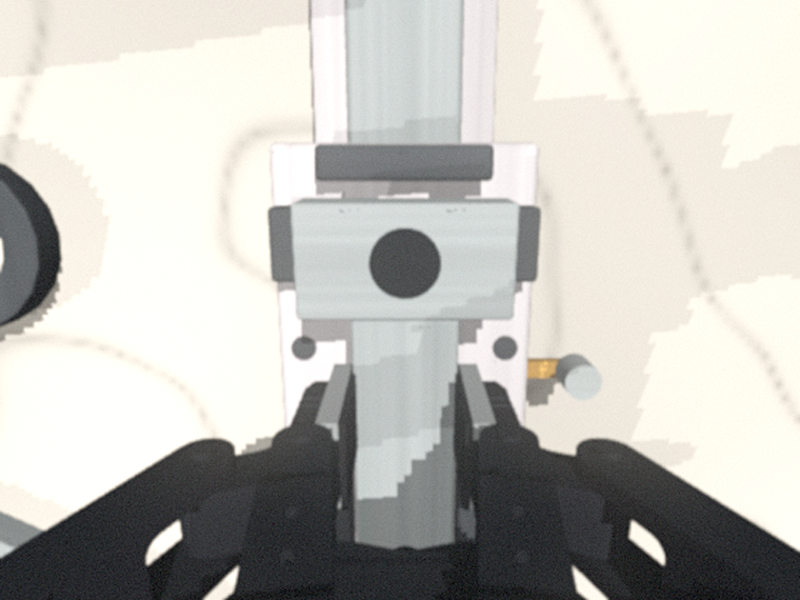

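The plate is centred in x. Its front edge is at 58.7 instead of 60, and the head now sits 1.3° high. I'll make a small trim, lower and release.

```bash
python3 - <<'E'
from h import *
b=np.radians(85.2);Y=np.array([np.cos(b),np.sin(b),0]);X=np.array([Y[1],-Y[0],0])
R=cv2.Rodrigues(X*0.028)[0]@Rz(b)
t=np.array([599.1,-64.1,0])+4.3*Y+0.8*X
ctrl.line_to([*t[:2],58],40,rotation=R)
hit=ctrl.line_to([*t[:2],45.8],20,f_stop=6); o=ctrl.observe(); print(hit,np.round(o['position'],2),o['ft_force'].round(1) if hasattr(o['ft_force'],'round') else o['ft_force'])
E
```

```text
True [600.31 -59.88  47.51] [-0.2  0.7  4.8]
```

Contact came at z = 47.5. Sitting on a block would have put it about 10 mm higher, so the plate is inside the nest. Releasing.

```bash
python3 - <<'E'
from h import *
b=np.radians(85.2);Y=np.array([np.cos(b),np.sin(b),0]);X=np.array([Y[1],-Y[0],0])
o=ctrl.observe();p=np.array(o['position'])
print(ctrl.line_to(p-[0,0,1.2],15,f_stop=10),ctrl.observe()['position'],ctrl.observe()['ft_force'])
ctrl.gripper_to(48); ctrl.wait(.2)
p=np.array(ctrl.observe()['position']);ctrl.line_to([*p[:2],120],80)
ctrl.gripper_to(0)
t=np.array([599.1,-64.1,0])+15*Y; ctrl.move_ptp([*t[:2],200],Rz(b)); ctrl.wait(.2)
s=snap('wrist','r1');W=cloud(s);q=W[...,:2]-[599.1,-64.1];rx=q@X[:2];ry=q@Y[:2];z=W[...,2]
for lbl,m in(('head',(z>44.9)&(z<56)&(ry>28)&(ry<70)&(abs(rx)<42)),('plate',(z>40)&(z<56)&(ry>-27)&(ry<33)&(abs(rx)<16))):
    A=np.c_[rx[m],ry[m],np.ones(m.sum())];print(lbl,m.sum(),np.linalg.lstsq(A,z[m],rcond=None)[0].round(3),z[m].mean(),np.percentile(rx[m],[1,99]).round(1),np.percentile(ry[m],[1,99]).round(1))
f=(z>41)&(z<47)&(ry>62)&(ry<80)&(abs(rx)<30);print('front blk',np.percentile(ry[f],[2,98]).round(1))
print(ctrl.observe()['time_s'],ctrl.observe()['width'])
im=np.clip(s['image'][:,:,::-1]*1.4,0,255).astype(np.uint8)
cv2.imwrite('pics/r1b.png',cv2.resize(im,(800,600),interpolation=cv2.INTER_CUBIC))
E
```

```text
False [600.36794802 -59.90784642  47.46829668] [-4.61055629  1.23429573  8.64281212]
head 3151 [ 0.0000e+00 -1.5000e-02  4.8583e+01] 47.920785600136846 [-27.5  27.8] [28.6 65.9]
plate 2654 [-3.0000e-03 -1.0000e-03  4.7896e+01] 47.891084408392395 [-13.7  13.9] [-26.4  32.6]
front blk [63.6 73. ]
13.8333 0.32634458035500635
```

View pics/r1b.png

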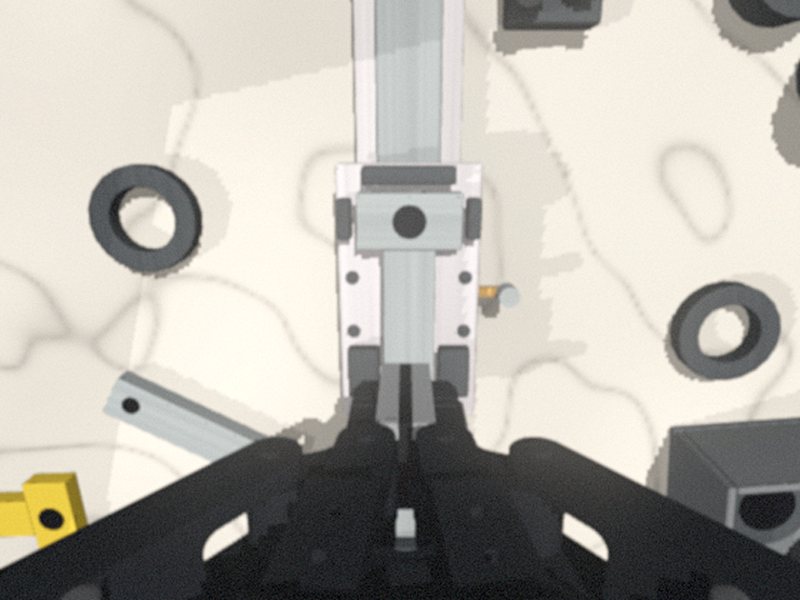

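The plate lies flat at z = 47.9 (34 + 14), centred in the nest with the head leading. Next I'll go behind the push plate and push with closed fingers, finishing in small steps with the force logged.

```bash
python3 - <<'E'
from h import *
b=np.radians(85.2);Y=np.array([np.cos(b),np.sin(b),0]);X=np.array([Y[1],-Y[0],0]);N=np.array([599.1,-64.1,0])
P=lambda r,z=53:N+r*Y+[0,0,z]
obs=lambda:(lambda o:(round(float((np.array(o['position'])-N)@Y),2),round(float(np.array(o['ft_force'])@Y),1)))(ctrl.observe())
ctrl.move_ptp(P(-112,130),Rz(b)); print(ctrl.line_to(P(-112),100,f_stop=10))
print('hit',ctrl.line_to(P(-78),20,f_stop=2),obs())
r0=obs()[0]
ctrl.line_to(P(r0+145),60); print(obs(),ctrl.observe()['time_s'])
for d in range(148,166,2):
    ctrl.line_to(P(r0+d),20); print(d,obs())
s=snap('wrist','c1');print(ctrl.observe()['time_s'])
W=cloud(s);q=W[...,:2]-N[:2];rx=q@X[:2];ry=q@Y[:2];z=W[...,2]
f=(z>41)&(z<46)&(ry>160)&(ry<260)&(abs(rx)<26);print('front blk',np.percentile(ry[f],[2,98]).round(1))
E
```

```text
False
hit True (-84.01, -0.0)
(60.88, -1.0) 19.225
148 (63.64, -3.6)
150 (64.84, -5.3)
152 (66.41, -5.9)
154 (68.31, -6.9)
156 (70.64, -5.5)
158 (73.51, -5.4)
160 (76.81, -1.2)
162 (79.2, 0.8)
164 (80.66, -1.1)
21.575
front blk [161.  179.1]
```

The force peaked at 7 N, then fell away at about 160 mm, so the roller has passed the first lobe. I'll back off and measure where the carrier is.

```bash
cat > m.py <<'E'
from h import *
b=np.radians(85.2);Y=np.array([np.cos(b),np.sin(b),0]);X=np.array([Y[1],-Y[0],0]);N=np.array([599.1,-64.1,0])
P=lambda r,z=53:N+r*Y+[0,0,z]
obs=lambda:(lambda o:(round(float((np.array(o['position'])-N)@Y),2),round(float(np.array(o['ft_force'])@Y),1)))(ctrl.observe())
def look(n):
    s=snap('wrist',n);W=cloud(s);q=W[...,:2]-N[:2];rx=q@X[:2];ry=q@Y[:2];z=W[...,2]
    f=(z>41)&(z<46.3)&(ry>190)&(ry<290)&(abs(rx)<22);print('front blk',f.sum(),np.percentile(ry[f],[2,50,98]).round(1))
    h=(z>46.5)&(z<52)&(ry>150)&(ry<290)&(abs(rx)<35);print('plate',np.percentile(ry[h],[2,99]).round(1),np.percentile(rx[h],[1,99]).round(1),z[h].mean())
    l=(z>36)&(z<46)&(rx>48)&(rx<75)&(ry>130)&(ry<215)
    N_,lab,st,_=cv2.connectedComponentsWithStats(l.astype(np.uint8))
    for i in range(1,N_):
        if st[i,4]>30: print('post',st[i,4],rx[lab==i].mean().round(1),ry[lab==i].mean().round(1),z[lab==i].mean().round(1))
    im=np.clip(s['image'][:,:,::-1]*1.4,0,255).astype(np.uint8)
    cv2.imwrite(f'pics/{n}b.png',cv2.resize(im,(800,600),interpolation=cv2.INTER_CUBIC))
    print(ctrl.observe()['time_s'])
E
python3 - <<'E'
from m import *
r=obs()[0]
ctrl.line_to(P(r-15),60); ctrl.line_to(P(r-15,130),120); ctrl.move_ptp(P(185,220),Rz(b)); ctrl.wait(.2); look('c2')
E
```

```text
front blk 751 [219.6 243.6 248.3]
plate [152.6 235.3] [-26.8  26.9] 48.00818489064596
post 358 62.4 188.1 39.8
post 332 62.5 162.1 39.7
23.6583
```

View pics/c2b.png

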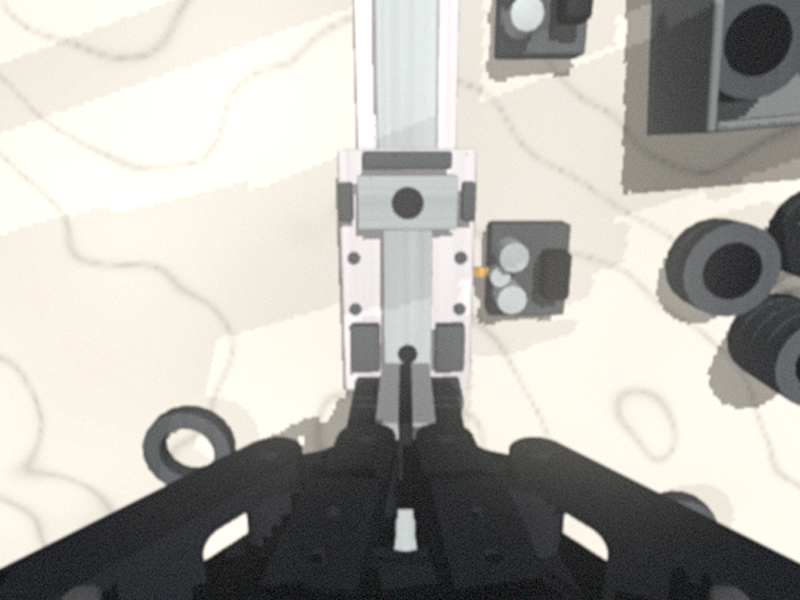

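The carrier has moved 175.3 mm and the station is at 175.1, so the roller at (500,277) sits between the lobes at (513,256) and (511,299). The plate still lies flat at z = 48, and the arm is clear of everything. Handing in.

```bash
python3 -c "
from station import ctrl
print(ctrl.job_done())"
```

```text
the job is handed in; nothing more can be done
None
```

The job is handed in after about 24 s: the T plate lies flat in the nest with its head leading, and the carrier's roller sits in the next station's notch, within about 0.3 mm of home.

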